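Put the cork sanding block away in the bench box

TASK

The bench box has two see-through sliding lids that bypass one another. Slide the lid of the compartment that has only the grey felt mat in it all the way open, past the other lid, then lay the small cork sanding block flat on that mat, setting it down gently rather than dropping it. Leave that lid open and the other one, over the bamboo scoop, shut as it is, and do not shove the lump of clay about.

Things in the scene. Friction and masses are not known exactly. Their poses are not given: they have to be found in the camera images.
- bench_box: Fixed pale wooden box, 190 (x) x 330 (y) mm; origin at the centre of its underside; lids slide along y. Long walls 54 mm high, end walls 45 (+y) and 37 (-y). Inside 165 mm in x, a divider at y = 0, 36 mm high, floor 6 mm up. Of the left (+y) and right (-y) compartments one holds the felt mat, the other a split bamboo scoop; which is which varies.
- lid_left (a joint): Opening of the left (+y) lid, a clear pane in a wooden frame on the upper track (frame top 52 mm over the table): 0 m shut, 0.105 m fully open, slid along the box's -y over the right lid. Starts up to 10 mm ajar, stays where it is left; 2 to 3 N moves it slowly.
- lid_right (a joint): Opening of the right (-y) lid, the same on the lower track (frame top 44 mm over the table): 0 m shut, 0.105 m fully open, slid along the box's +y under the left lid. Starts up to 10 mm ajar, stays where it is left; 2 to 3 N moves it slowly.
- lid_left_pull (a point): Middle of the left lid's pull, an upright wooden batten at the lid's outer (+y) edge: 80 mm long in the box's x, 12 mm thick in y, 22 mm high above the lid's frame, its top 11 mm above this point. It moves with the lid; axes as the box's. 25 mm is free on both y sides of it all along the travel.
- lid_right_pull (a point): Middle of the pull of the right lid, an equal batten at that lid's outer (-y) edge; the same sizes, top 11 mm above this point, axes as the box's.
- mat_top (a point): Centre of the top of the grey felt mat, 110 (x) x 88 (y) x 3 mm, fixed flat on the floor of one compartment, 9 mm above the table; axes as the box's. It is wholly uncovered when the lid above it is fully open.
- cork_centre (a point): Centre of the brown speckled cork sanding block, a loose rectangular block 32 (x) x 52 (y) x 22 (z) mm of about 12 g lying flat on the table in front of the box; x is its narrow side.
- clay_lump: Bystander: rough brown lump of clay, 59 x 63 x 38 mm, loose on the table to the right; origin at the centre of its underside.
Not all that is in view belongs to the job. Of the things like the part that bears cork_centre, leave any that is pink or purple; of the rest the smaller one is meant.

How it is judged:
By the outcome, as a careful person would: the job done as asked, in the order asked, and still so for the second after the job is handed in, with the robot touching nothing.
It also fails if it takes over 48 s, if anything falls off the work surface, if the arm or the gripper's body presses on something with over 40 N, if the wrist force passes 120 N, or if a joint passes its speed limit or range.

ROBOT

A 6-joint arm with a two-finger parallel gripper is mounted at the origin on a cart in front of the work surface, level with it; the furniture and walls round the work are solid. World frame = base frame: x ahead of the robot, y to its left, z up, the work surface at z = 0. Lengths are in mm, angles in rad, forces in N, time in s.
With the tool pointing down it reaches from about 300 to 775 mm from the base axis. Payload 14.6 kg.
Tool frame: the origin (TCP) lies at the very end of the fingers, on their centre line; the grasp point (between the pads) lies 19 mm behind it; z points along the fingers, y is the line along which they close (so a half turn about z gives the same grasp; the last joint's range is limited). The gripper opens to 94 mm and grips with 3 to 60 N. Pads are 16 mm wide; open, the fingers measure 119 mm over their backs; the gripper's body (75 mm by 177 mm) begins 78 mm behind the grasp point.
Start: joints at [-1.216, 0.3, 1.521, -0, 1.321, -0.067], TCP at [225.164, -501.787, 205.446] pointing down, gripper open.
Joint ranges: [-3.03, 3.03], [-0.79, 2.21], [0.23, 2.52], [-1.04, 4.18], [0, 3.07], [-2.55, 2.55]. Speed limits (rad/s): [2.22, 2.22, 2.57, 3.14, 3.14, 3.14].

INTERFACE

Orientations are given as [roll, pitch, yaw] about the fixed x, y, z axes, in that order (R = Rz(yaw) Ry(pitch) Rx(roll)).
In Python, from cell import manip, camera, get_calibration gives the robot as it stands. The module is installed in compiled form; this text tells all that it offers.
- The arm moves only by the tool jog_arm, never from a script. Its argument "plan" is one flat list of numbers, 6 for each row, row after row: the shift along the world's x, y, z in m, then the turn, a rotation vector about the world's x, y, z in degrees. A call has 1 to 20 rows; each row is the pose to reach, as a shift and turn from the pose commanded when the call began; what a row does not reach only later rows make up. A row lasts 1/10 s, in which the tool goes at most 50 mm and 8.59 degrees, less where a joint would pass 70% of its speed; a pose out of reach is approached as far as the arm can. A call with a gripper value outside its range is refused whole. "claw" is the finger opening in m, from 0 to 0.094, set as the call begins (left out, the last holds). The fingers move at their own pace and stop on an object; "force" is the grip in N (left out, the last holds). Time passes only in rows, so rows that repeat a pose let the fingers close. It gives the time, the measured TCP pose, the force, the opening and the grip force at its end, in the units of the state.
- manip.read_state(): the state, without advancing time (a new reading comes with each control period).
- camera(name): name is "side" or "top" or "wrist"; returns (picture, depth): 384x512x3 uint8, red, green, blue; 384x512 float32, mm along the optical axis (not along the pixel's ray), 0 where there is no reading.
- get_calibration(name): a dict with "fx", "fy", "cx", "cy" (pixels), "origin" and "attitude" of the camera in the world. Camera axes: x right, y down, z forward; pixel columns grow to the right and rows downward; lengths in mm; the calibration is good to about 2 mm. A picture is of the moment at which its call begins: read the wrist's pose just before it. get_calibration takes no time and is no camera call; for the wrist camera it gives the pose at the moment of the call.
- manip.sign_off(): hands the job in; it is judged then, once.
The state is a dict: "clock": time; "joints": joint angles; "qd": joint speeds; "effort": joint torques, N m; "eef_pos": TCP position; "eef_rot": TCP orientation; "wrist_force": force on the tool from outside, world axes, zero at the start; "moment": the same for the moment, N m; "finger_gap": finger opening in mm; "finger_force": force on a finger pad.
Only numpy, scipy, OpenCV 4.12 (cv2) and the standard library are available. Lean on these libraries where they do the work, as an engineer would, in place of code of your own. Each camera call takes 0.05 s, during which the arm holds its last target. There are 200 camera calls.

## Working session

There is one attempt and no reset: what is moved stays moved. The work goes in short steps, Python scripts to look and compute and a tool call to move; the robot and the scene stay as the last step left them, time stands still between calls to the robot, and variables do not carry over. Pictures are saved under pics/ and viewed, at most 10 in all, crops included, and the job is handed in when it is done.

Besides the shell and the picture viewer there is one more tool, called after ">>>" by a JSON object that holds its "op" and its "data", one argument or row to a line. jog_arm: Moves the arm, as the interface text tells. Its arguments: {"type":"object","properties":{"plan":{"type":"array"},"claw":{"type":"number"},"force":{"type":"number"}},"required":["plan"]}

```bash
mkdir -p pics; cat > h.py <<'E'
import numpy as np,cv2
from cell import manip,camera,get_calibration
from scipy.spatial.transform import Rotation as R
def Rm(a):
    a=np.array(a,float)
    if a.shape==(3,3): return a
    return R.from_euler('xyz',a).as_matrix() if a.size==3 else R.from_quat(a).as_matrix()
def ray(c,u,v):
    d=Rm(c['attitude'])@np.array([(u-c['cx'])/c['fx'],(v-c['cy'])/c['fy'],1.])
    return np.array(c['origin'],float),d
def plane(c,u,v,z):
    o,d=ray(c,u,v); return o+d*(z-o[2])/d[2]
def dep(c,D,u,v):
    o,d=ray(c,u,v); return o+d*np.median(D[int(v)-1:int(v)+2,int(u)-1:int(u)+2])
def tri(c1,p1,c2,p2):
    o1,d1=ray(c1,*p1);o2,d2=ray(c2,*p2)
    t=np.linalg.lstsq(np.c_[d1,-d2],o2-o1,rcond=None)[0]
    a,b=o1+t[0]*d1,o2+t[1]*d2; return (a+b)/2,np.linalg.norm(a-b)
E
python3 - <<'E'
from h import *
s=manip.read_state();print(s)
for n in('top','side'):
    c=get_calibration(n);p,D=camera(n);print(n,c)
    np.savez(f'{n}0.npz',p=p,D=D)
    cv2.imwrite(f'pics/{n}0.png',cv2.resize(p[:,:,::-1],(768,576)))
E
```

```text
{'clock': 0.0, 'joints': array([-1.21560163e+00,  3.00489817e-01,  1.52158077e+00,  1.61143047e-05,
        1.32066221e+00, -6.65834704e-02]), 'qd': array([-0.00111787,  0.00041555, -0.00106493, -0.00063143,  0.0011518 ,
       -0.00034634]), 'effort': array([-1.38529034e-03, -5.31809950e+01, -3.52738059e+01,  7.07951188e-02,
        2.44329509e-02, -9.33940737e-05]), 'eef_pos': array([ 225.08223751, -501.55747659,  204.87618362]), 'eef_rot': array([-3.14045607e+00, -9.14325066e-05,  4.21774121e-01]), 'wrist_force': array([ 0.20479315, -0.36158414, -0.37637998]), 'moment': array([-0.03982042, -0.05218176, -0.00069038]), 'finger_force': 0.0, 'finger_gap': 93.95777666639117}
top {'fx': 353.66448651078497, 'fy': 353.66448651078497, 'cx': 245.27357628245113, 'cy': 195.6339987393555, 'origin': array([ 430.51790117, -292.2123782 ,  896.42006758]), 'attitude': array([-2.98615064, -0.03085919, -1.55577991])}
side {'fx': 487.60302929396306, 'fy': 487.60302929396306, 'cx': 258.81238561657904, 'cy': 188.00096078833138, 'origin': array([  485.36495079, -1151.53930631,   988.48652002]), 'attitude': array([-2.39561612,  0.00281996, -0.07600543])}
```

View pics/top0.png

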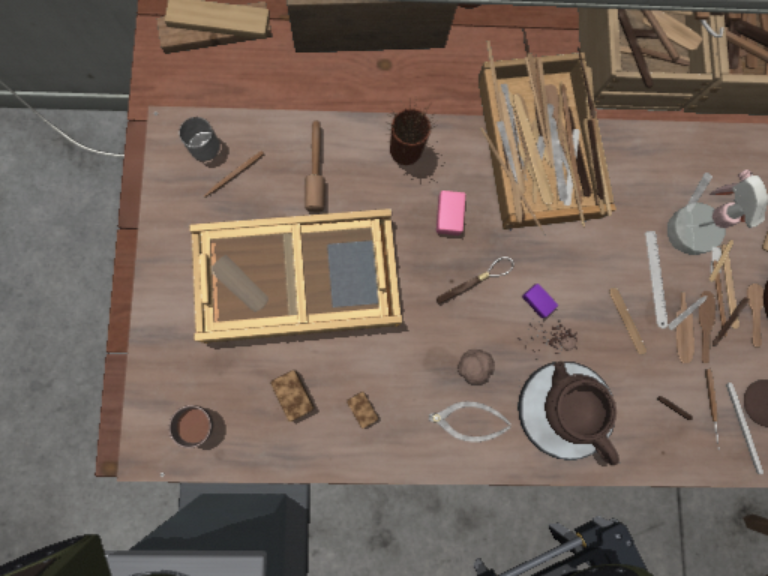

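View pics/side0.png

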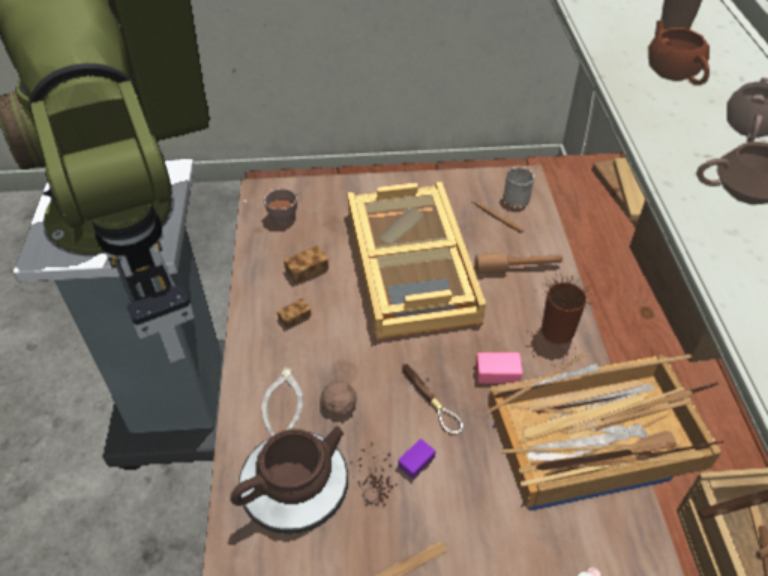

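The mat is in the right (-y) compartment, at top-view px (353,274). The scoop is on the left at (240,285). The right pull is at about (382,268).

Candidates for the cork block, in 768-wide top pixels:
- brown large (291,396)
- brown small (362,409)
- pink (452,212), excluded
- purple (540,301), excluded

I choose the small brown one at (362,409).

```bash
python3 - <<'E'
from h import *
T=np.load('top0.npz');S=np.load('side0.npz');ct=get_calibration('top');cs=get_calibration('side')
def blob(p,x0,y0,x1,y1,f):
    h=cv2.cvtColor(p,cv2.COLOR_RGB2HSV);m=np.zeros(p.shape[:2],np.uint8);m[y0:y1,x0:x1]=f(h[y0:y1,x0:x1].astype(int))*255
    m=cv2.morphologyEx(m,cv2.MORPH_CLOSE,np.ones((3,3)))
    k=max(cv2.findContours(m,0,2)[0],key=cv2.contourArea);return k
cork=lambda h:(h[...,1]>105)&(h[...,0]<25)
for n,w in(('small',((222,252,260,292),(178,192,214,220))),('big',((172,240,215,288),(180,158,226,190)))):
    kt=blob(T['p'],*w[0],cork);ks=blob(S['p'],*w[1],cork)
    P=np.array([plane(ct,*q[0],22)[:2] for q in kt],np.float32)
    print(n,cv2.minAreaRect(kt),cv2.minAreaRect(P),cv2.boxPoints(cv2.minAreaRect(P)).round().tolist(),cv2.minAreaRect(ks))
    a,b=cv2.minAreaRect(kt)[0],cv2.minAreaRect(ks)[0];print(tri(ct,a,cs,b),dep(ct,T['D'],*a))
# crops
a=cv2.resize(T['p'][135:295,120:340],None,fx=3.6,fy=3.6,interpolation=cv2.INTER_CUBIC)
cv2.imwrite('pics/ct.png',a[:,:,::-1])
b=cv2.resize(S['p'][115:235,170:330],None,fx=5,fy=5,interpolation=cv2.INTER_CUBIC)
cv2.imwrite('pics/cs.png',b[:,:,::-1])
E
```

```text
small ((241.33847045898438, 273.09228515625), (20.837833404541016, 12.155402183532715), 60.2551155090332) ((378.1689453125, -310.40972900390625), (49.53272247314453, 29.294071197509766), 31.07573699951172) [[349.0, -311.0], [365.0, -336.0], [407.0, -310.0], [392.0, -285.0]] ((196.1000213623047, 208.20001220703125), (12.969194412231445, 20.57182502746582), 63.43495178222656)
(array([ 379.43008565, -310.57365554,   11.88999564]), np.float64(3.867783109555638)) [ 378.11619607 -310.46163774   22.24612411]
big ((194.30001831054688, 263.60003662109375), (29.068883895874023, 17.8885440826416), 63.43495178222656) ((399.3623046875, -196.14846801757812), (70.38217163085938, 42.61005783081055), 28.55521583557129) [[358.0, -194.0], [379.0, -232.0], [440.0, -198.0], [420.0, -161.0]] ((204.05917358398438, 175.6420135498047), (17.692310333251953, 27.4615421295166), 67.38013458251953)
(array([ 400.63673871, -195.3492459 ,   14.68023929]), np.float64(3.641551808888006)) [ 399.45163145 -197.38086182   32.31278288]
```

View pics/ct.png

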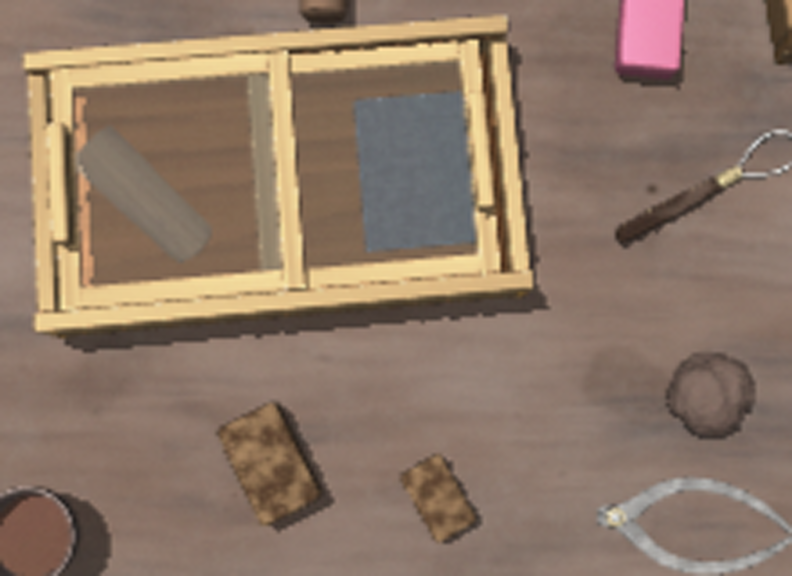

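View pics/cs.png

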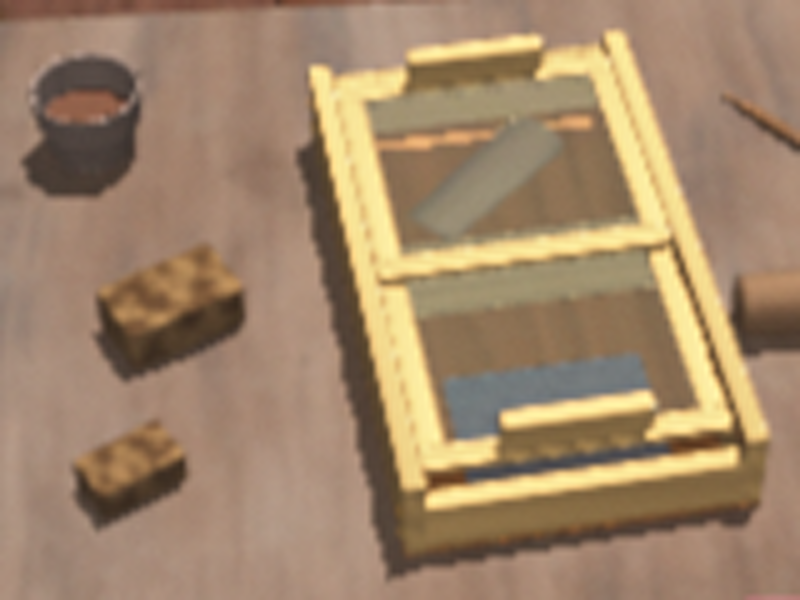

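The crops confirm the small cork block at crop px (440,498): 49x29 mm and 22 mm high, against 71x43 for the other. The right pull's batten runs from (478,95) to (487,206) in the top crop. The right lid is slightly ajar.

```bash
python3 - <<'E'
from h import *
T=np.load('top0.npz');ct=get_calibration('top');cs=get_calibration('side')
t=lambda x,y:(120+x/3.6-.36,135+y/3.6-.36); s=lambda x,y:(170+x/5-.4,115+y/5-.4)
C=[plane(ct,*t(*q),54) for q in((25,58),(508,20),(533,285),(37,328))]
C=np.array(C);print(C.round(1),np.linalg.norm(C-np.roll(C,-1,0),axis=1).round())
e=(C[0]+C[3]-C[1]-C[2])[:2];e2=(C[0]+C[1]-C[2]-C[3])[:2]
print('yaw',np.degrees(np.arctan2(-e[0],e[1])),np.degrees(np.arctan2(e2[1],e2[0])),'ctr',C.mean(0))
# batten top corners top view, side view (top face)
bt=[(471,95),(482,94),(494,206),(482,208)]
P=np.array([plane(ct,*t(*q),66) for q in bt]);print('batten',P.round(1),P.mean(0))
# front lower-x end / far end top edges triangulated
print(tri(ct,t(488,207),cs,s(503,412)),tri(ct,t(477,94.5),cs,s(653,395)))
print(dep(ct,T['D'],*t(482,150)))
M=np.array([plane(ct,*t(*q),9) for q in((355,101),(367,251),(475,245))]);print('mat',M.round(1))
for q in((355,101),(367,251)):print(dep(ct,T['D'],*t(*q)))
E
```

```text
[[ 667.8  -25.5   54. ]
 [ 702.7 -352.5   54. ]
 [ 519.9 -370.7   54. ]
 [ 485.7  -45.4   54. ]] [329. 184. 327. 183.]
yaw 6.041467421303679 5.959373244801735 ctr [ 594.04855483 -198.49717786   54.        ]
batten [[ 645.9 -327.2   66. ]
 [ 646.8 -334.6   66. ]
 [ 570.7 -343.4   66. ]
 [ 569.2 -335.5   66. ]] [ 608.17944248 -335.14763795   66.        ]
(array([ 571.35023252, -339.02105542,   70.55333104]), np.float64(4.221292381590788)) (array([ 648.48435622, -330.97304091,   67.4278013 ]), np.float64(4.797466400137775))
[ 608.32676856 -334.97978576   66.45691925]
mat [[ 654.4 -246.7    9. ]
 [ 546.5 -258.     9. ]
 [ 552.2 -333.8    9. ]]
[ 646.06824085 -248.38990767   42.10295708]
[ 541.98838475 -259.33596394   43.82620059]
```

>>> {"op": "jog_arm", "data": {
  "plan": [0.383,0.167,-0.065,0,0,-18.2,0.383,0.167,-0.065,0,0,-18.2,0.383,0.167,-0.065,0,0,-18.2,0.383,0.167,-0.065,0,0,-18.2,0.383,0.167,-0.065,0,0,-18.2,0.383,0.167,-0.065,0,0,-18.2,0.383,0.167,-0.065,0,0,-18.2,0.383,0.167,-0.065,0,0,-18.2,0.383,0.167,-0.065,0,0,-18.2,0.383,0.167,-0.065,0,0,-18.2,0.383,0.167,-0.065,0,0,-18.2,0.383,0.167,-0.065,0,0,-18.2,0.383,0.167,-0.065,0,0,-18.2,0.383,0.167,-0.065,0,0,-18.2],
  "claw": 0.032,
  "force": 10
}}

```text
clock: 1.5
eef_pos: [607.6, -335.5, 141.0]
eef_rot: [3.141, -0.0, 0.103]
wrist_force: [0.2, -1.0, 0.5]
finger_gap: 32.2
finger_force: 0.0
```

```bash
python3 - <<'E'
from h import *
s=manip.read_state();print(s['clock'],s['eef_pos'],np.degrees(s['eef_rot']),s['finger_gap'],s['wrist_force'])
c=get_calibration('wrist');p,D=camera('wrist');print(c)
np.savez('w1.npz',p=p,D=D);cv2.imwrite('pics/w1.png',p[:,:,::-1])
E
```

```text
1.5 [ 607.59891548 -335.49869895  140.99556678] [ 1.79979164e+02 -2.69833161e-02  5.90236961e+00] 32.23642520173072 [ 0.23606719 -1.04111576  0.48590819]
{'fx': 302.38602268889343, 'fy': 302.38602268889343, 'cx': 256.57807575943787, 'cy': 193.42329909325062, 'origin': array([ 678.56086427, -327.59103406,  320.56666115]), 'attitude': array([ 2.89484081e+00,  1.05107383e-05, -1.46732451e+00])}
```

View pics/w1.png

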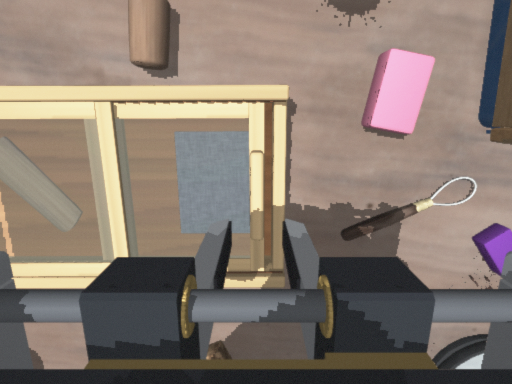

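The wrist view shows the right batten at u 250–264 and v 150–240, midway between the fingertips (222 and 290). I can go straight down and close.

>>> {"op": "jog_arm", "data": {
  "plan": [0,0,-0.04,0,0,0,0,0,-0.07,0,0,0,0,0,-0.08,0,0,0,0,0,-0.09,0,0,0,0,0,-0.09,0,0,0,0,0,-0.09,0,0,0]
}}

```text
clock: 2.15
eef_pos: [608.7, -335.2, 51.9]
eef_rot: [3.14, -0.001, 0.104]
wrist_force: [0.2, -0.2, 0.9]
finger_gap: 32.0
finger_force: 0.0
```

>>> {"op": "jog_arm", "data": {
  "plan": [0,0,0,0,0,0,0,0,0,0,0,0,0,0,0,0,0,0,0,0,0,0,0,0,0,0,0,0,0,0],
  "claw": 0.0,
  "force": 10
}}

```text
clock: 2.65
eef_pos: [608.4, -334.9, 51.0]
eef_rot: [3.141, -0.001, 0.104]
wrist_force: [-0.6, 1.2, 4.6]
finger_gap: 12.0
finger_force: 10.0
```

>>> {"op": "jog_arm", "data": {
  "plan": [-0.0004,0.004,0,0,0,0,-0.0008,0.008,0,0,0,0,-0.0013,0.012,0,0,0,0,-0.0017,0.016,0,0,0,0,-0.0021,0.02,0,0,0,0,-0.0025,0.024,0,0,0,0,-0.0029,0.028,0,0,0,0,-0.0034,0.032,0,0,0,0,-0.0038,0.036,0,0,0,0,-0.0042,0.04,0,0,0,0,-0.0046,0.044,0,0,0,0,-0.005,0.048,0,0,0,0,-0.0055,0.052,0,0,0,0,-0.0059,0.056,0,0,0,0,-0.0063,0.06,0,0,0,0]
}}

```text
clock: 4.15
eef_pos: [602.0, -274.8, 51.0]
eef_rot: [3.141, -0.001, 0.104]
wrist_force: [-1.5, -1.9, 5.6]
finger_gap: 11.6
finger_force: 10.0
```

>>> {"op": "jog_arm", "data": {
  "plan": [-0.0004,0.004,0,0,0,0,-0.0008,0.008,0,0,0,0,-0.0013,0.012,0,0,0,0,-0.0017,0.016,0,0,0,0,-0.0021,0.02,0,0,0,0,-0.0025,0.024,0,0,0,0,-0.0029,0.028,0,0,0,0,-0.0034,0.032,0,0,0,0,-0.0036,0.034,0,0,0,0,-0.0036,0.034,0,0,0,0]
}}

```text
clock: 5.15
eef_pos: [598.3, -240.5, 51.0]
eef_rot: [3.141, -0.0, 0.104]
wrist_force: [-2.2, 0.8, 7.1]
finger_gap: 11.8
finger_force: 10.0
```

>>> {"op": "jog_arm", "data": {
  "plan": [-0.0001,0.001,0,0,0,0,-0.0002,0.002,0,0,0,0,-0.0003,0.003,0,0,0,0,-0.0003,0.003,0,0,0,0]
}}

```text
clock: 5.55
eef_pos: [598.2, -239.3, 51.1]
eef_rot: [3.138, -0.001, 0.104]
wrist_force: [0.4, -10.8, 2.8]
finger_gap: 11.6
finger_force: 10.0
```

A stop force of 11 N after 96 mm of travel, with the lid about 9 mm ajar at the start, means it is fully open. Now I release, rise and look.

>>> {"op": "jog_arm", "data": {
  "plan": [0,-0.001,0,0,0,0,0,-0.001,0,0,0,0,0,-0.001,0,0,0,0,0,-0.001,0.03,0,0,0,0,-0.001,0.08,0,0,0,-0.05,-0.04,0.12,0,0,0,-0.09,-0.06,0.12,0,0,8.0,-0.13,-0.07,0.12,0,0,16.0,-0.17,-0.07,0.12,0,0,24.0,-0.21,-0.07,0.12,0,0,25.2,-0.22,-0.071,0.1,0,0,25.2,-0.22,-0.071,0.09,0,0,25.2,-0.22,-0.071,0.09,0,0,25.2],
  "claw": 0.032
}}

```text
clock: 6.85
eef_pos: [378.0, -308.3, 139.4]
eef_rot: [-3.14, 0.0, 0.544]
wrist_force: [0.4, -0.4, 0.3]
finger_gap: 32.1
finger_force: 0.0
```

```bash
python3 - <<'E'
from h import *
s=manip.read_state();print(s['clock'],s['eef_pos'],np.degrees(s['eef_rot']),s['finger_gap'])
c=get_calibration('wrist');p,D=camera('wrist');ct=get_calibration('top');pt,Dt=camera('top')
np.savez('w2.npz',p=p,D=D);np.savez('t2.npz',p=pt,D=Dt)
a=cv2.resize(pt[135:295,120:340],None,fx=2.4,fy=2.4,interpolation=cv2.INTER_CUBIC)
z=np.zeros((384,800,3),np.uint8);z[:,:528]=a
h=cv2.cvtColor(pt,cv2.COLOR_RGB2HSV).astype(int)
m=((h[...,0]>95)&(h[...,0]<125)&(h[...,1]>35)&(h[...,2]>50)).astype(np.uint8)*255;m[:150]=0;m[215:]=0;m[:,:190]=0;m[:,275:]=0
k=max(cv2.findContours(m,0,2)[0],key=cv2.contourArea)
P=np.array([plane(ct,*q[0],9)[:2] for q in k],np.float32);r=cv2.minAreaRect(P);print('mat',r,dep(ct,Dt,*cv2.minAreaRect(k)[0]))
u,v=cv2.minAreaRect(k)[0]
cv2.imwrite('pics/t2.png',np.vstack([a,cv2.resize(p,(528,216),interpolation=cv2.INTER_AREA) if 0 else a[:0]])[:,:,::-1]);cv2.imwrite('pics/w2.png',p[:,:,::-1])
# cork in wrist
h=cv2.cvtColor(p,cv2.COLOR_RGB2HSV).astype(int);m=((h[...,1]>105)&(h[...,0]<25)).astype(np.uint8)*255
m=cv2.morphologyEx(m,cv2.MORPH_CLOSE,np.ones((5,5)))
for k in cv2.findContours(m,0,2)[0]:
    if cv2.contourArea(k)>300:
        P=np.array([plane(c,*q[0],22)[:2] for q in k],np.float32);print(cv2.minAreaRect(k),cv2.minAreaRect(P),dep(c,D,*cv2.minAreaRect(k)[0]))
E
```

```text
6.85 [ 378.01543381 -308.32406472  139.35097857] [-1.79880123e+02  2.23238714e-02  3.11557358e+01] 32.11164481874772Traceback (most recent call last):
  File "<stdin>", line 9, in <module>
ValueError: max() iterable argument is empty
```

```bash
python3 - <<'E'
from h import *
c=get_calibration('wrist');w=np.load('w2.npz');p,D=w['p'],w['D']
cs=get_calibration('side');ps,Ds=camera('side')
a=cv2.resize(ps[100:240,150:350],(548,384),interpolation=cv2.INTER_CUBIC)[:, :288]
a=cv2.resize(ps[115:240,190:340],(461,384),interpolation=cv2.INTER_CUBIC)
q=cv2.resize(p,(339,254),interpolation=cv2.INTER_AREA);z=np.zeros((384,339,3),np.uint8);z[:254]=q
cv2.imwrite('pics/c2.png',np.hstack([a,z])[:,:,::-1])
for n,cc,pp,DD in(('w',c,p,D),('s',cs,ps,Ds)):
    h=cv2.cvtColor(pp,cv2.COLOR_RGB2HSV).astype(int)
    for nm,m,zz in(('cork',(h[...,1]>105)&(h[...,0]<25),22),('mat',(h[...,0]>95)&(h[...,0]<125)&(h[...,1]>35)&(h[...,2]>50),9)):
        m=cv2.morphologyEx(m.astype(np.uint8)*255,cv2.MORPH_CLOSE,np.ones((3,3)))
        for k in cv2.findContours(m,0,2)[0]:
            if cv2.contourArea(k)>150:
                r=cv2.minAreaRect(k);P=np.array([plane(cc,*x[0],zz)[:2] for x in k],np.float32)
                R2=cv2.minAreaRect(P)
                if 20<min(R2[1]) and max(R2[1])<150:print(n,nm,np.round(r[0]),np.round(R2[0],1),np.round(R2[1]),round(R2[2],1),dep(cc,DD,*r[0]).round(1))
E
```

```text
w cork [359.   8.] [ 565.8 -300.2] [ 62. 101.] 6.1 [ 570.7 -300.9   10.9]
w mat [384. 318.] [ 319.2 -519.8] [ 76. 115.] 32.0 [ 418.  -317.7  262.3]
w mat [130. 323.] [ 157.7 -266.6] [ 94. 114.] 30.8 [ 387.7 -270.3  262.3]
s cork [488. 355.] [ 987.9 -744.6] [126.  93.] 66.3 [ 962.5 -776.9   59.7]
s cork [196. 208.] [ 382.2 -319.2] [54. 43.] 30.7 [ 382.5 -319.5   22.3]
s cork [204. 176.] [ 403.2 -201.7] [80. 65.] 28.7 [ 404.3 -208.3   28. ]
s mat [116. 240.] [ 183.3 -396.1] [ 60. 107.] 41.4 [  72.9 -121.6 -348.2]
```

View pics/c2.png

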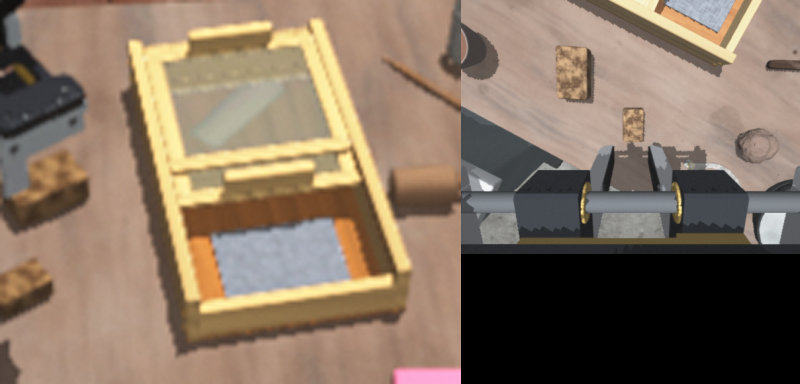

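The view shows the right lid slid fully open under the left one, with its batten behind the left lid's front bar. The mat is bare at crop (285,258), and the left lid is still shut. The cork is at wrist px (260,187), aligned with the fingers. I'll take its accurate position now.

```bash
python3 - <<'E'
from h import *
c=get_calibration('wrist');w=np.load('w2.npz');p,D=w['p'],w['D'];cs=get_calibration('side')
sub=(slice(145,225),slice(225,300));h=cv2.cvtColor(p,cv2.COLOR_RGB2HSV)[sub]
d=D[sub]; 
uu,vv=np.meshgrid(np.arange(225,300),np.arange(145,225))
Z=np.array([[ (lambda o,dr:o[2]+dr[2]*d[i,j])(*ray(c,uu[i,j],vv[i,j])) for j in range(75)] for i in range(80)])
m=((Z>17)&(Z<27)).astype(np.uint8)*255
k=max(cv2.findContours(m,0,2)[0],key=cv2.contourArea)
P=np.array([plane(c,q[0][0]+225,q[0][1]+145,22)[:2] for q in k],np.float32)
print(cv2.minAreaRect(k),cv2.minAreaRect(P),np.median(Z[m>0]))
s=lambda x,y:(190+x/3.073-.35,115+y/3.073-.35)
M=np.array([plane(cs,*s(*q),9)[:2] for q in((212,234),(330,219),(349,279))]);print(M.round(1),(M[:2].mean(0)+44*np.array([np.sin(np.radians(6)),-np.cos(np.radians(6))])).round(1))
b=np.array([594-.1045*-98.2+.75,-198.5-98.2*.9945]);print('mat ctr top',b)
u,v=s(285,258);print(dep(cs,camera('side')[1],u,v))
E
```

```text
((34.5, 44.0), (50.0, 31.0), 90.0) ((380.774169921875, -310.81732177734375), (52.475555419921875, 31.50082778930664), 32.097930908203125) 23.562335682956757
[[ 550.1 -259.1]
 [ 656.5 -249.3]
 [ 663.7 -320.7]] [ 607.9 -297.9]
mat ctr top [ 605.0119 -296.1599]
[ 611.53127148 -291.61182343    8.1543539 ]
```

>>> {"op": "jog_arm", "data": {
  "plan": [0.0015,-0.002,0,0,0,0.4,0.0015,-0.002,0,0,0,0.4,0.0015,-0.002,0,0,0,0.4,0.0015,-0.002,-0.04,0,0,0.4,0.0015,-0.002,-0.08,0,0,0.4,0.0015,-0.002,-0.11,0,0,0.4,0.0015,-0.002,-0.125,0,0,0.4,0.0015,-0.002,-0.134,0,0,0.4,0.0015,-0.002,-0.134,0,0,0.4,0.0015,-0.002,-0.134,0,0,0.4],
  "claw": 0.052
}}

```text
clock: 8.05
eef_pos: [379.8, -311.1, 7.2]
eef_rot: [3.141, -0.0, 0.551]
wrist_force: [-0.2, 0.2, -0.1]
finger_gap: 52.0
finger_force: 0.0
```

>>> {"op": "jog_arm", "data": {
  "plan": [0,0,0,0,0,0,0,0,0,0,0,0,0,0,0,0,0,0,0,0,0,0,0,0,0,0,0,0,0,0,0,0,0,0,0,0],
  "claw": 0.0,
  "force": 8
}}

```text
clock: 8.65
eef_pos: [379.7, -311.0, 7.0]
eef_rot: [3.141, -0.0, 0.551]
wrist_force: [-0.9, 0.7, 6.6]
finger_gap: 32.1
finger_force: 8.0
```

>>> {"op": "jog_arm", "data": {
  "plan": [0,0,0.02,0,0,0,0,0,0.06,0,0,0,0,0,0.1,0,0,0,0.03,0.002,0.11,0,0,-5,0.065,0.004,0.11,0,0,-10,0.1,0.006,0.11,0,0,-15,0.14,0.008,0.11,0,0,-20,0.18,0.011,0.11,0,0,-25.6,0.21,0.013,0.11,0,0,-25.6,0.227,0.014,0.11,0,0,-25.6,0.227,0.014,0.11,0,0,-25.6,0.227,0.014,0.11,0,0,-25.6,0.227,0.014,0.11,0,0,-25.6]
}}

```text
clock: 9.95
eef_pos: [605.5, -297.1, 116.5]
eef_rot: [-3.141, 0.0, 0.104]
wrist_force: [0.0, 0.8, 0.6]
finger_gap: 32.0
finger_force: 8.0
```

```bash
python3 - <<'E'
from h import *
s=manip.read_state();print(s['clock'],s['eef_pos'],np.degrees(s['eef_rot']),s['finger_gap'])
p,D=camera('wrist');q,_=camera('side');q=cv2.resize(q[115:240,190:340],(461,384))
cv2.imwrite('pics/p3.png',np.hstack([q,cv2.resize(p,(339,384))])[:,:,::-1])
E
```

```text
9.95 [ 605.54486203 -297.07610419  116.54489736] [-1.79993612e+02  1.61669735e-02  5.93323693e+00] 31.959937760699436
```

View pics/p3.png

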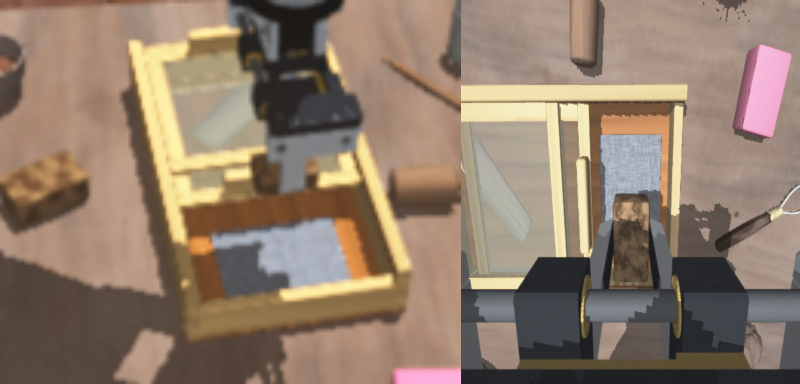

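The cork is held level. In the wrist view it sits at u≈632, centred between the mat's edges (600–662). I'll lower it slowly.

>>> {"op": "jog_arm", "data": {
  "plan": [0,0,-0.03,0,0,0,0,0,-0.06,0,0,0,0,0,-0.08,0,0,0,0,0,-0.088,0,0,0,0,0,-0.092,0,0,0,0,0,-0.094,0,0,0,0,0,-0.096,0,0,0,0,0,-0.097,0,0,0,0,0,-0.098,0,0,0,0,0,-0.098,0,0,0,0,0,-0.098,0,0,0]
}}

```text
clock: 11.15
eef_pos: [606.5, -296.8, 18.6]
eef_rot: [3.142, -0.0, 0.104]
wrist_force: [-0.4, 0.7, -0.0]
finger_gap: 32.1
finger_force: 8.0
```

>>> {"op": "jog_arm", "data": {
  "plan": [0,0,-0.001,0,0,0,0,0,-0.0015,0,0,0,0,0,-0.0015,0,0,0,0,0,-0.0015,0,0,0]
}}

```text
clock: 11.55
eef_pos: [606.5, -296.8, 16.9]
eef_rot: [-3.142, 0.0, 0.104]
wrist_force: [0.3, 0.3, 0.5]
finger_gap: 32.2
finger_force: 8.0
```

>>> {"op": "jog_arm", "data": {
  "plan": [0,0,-0.0005,0,0,0,0,0,-0.001,0,0,0,0,0,-0.001,0,0,0,0,0,-0.001,0,0,0]
}}

```text
clock: 11.95
eef_pos: [606.5, -296.8, 16.0]
eef_rot: [3.142, -0.0, 0.104]
wrist_force: [-0.9, -0.0, 1.3]
finger_gap: 32.2
finger_force: 8.0
```

>>> {"op": "jog_arm", "data": {
  "plan": [0,0,-0.0005,0,0,0,0,0,-0.0007,0,0,0,0,0,-0.0007,0,0,0]
}}

```text
clock: 12.25
eef_pos: [606.5, -296.8, 16.0]
eef_rot: [3.141, -0.0, 0.104]
wrist_force: [-3.8, 2.5, 7.2]
finger_gap: 31.9
finger_force: 8.0
```

Contact: 7 N upward at the expected height. Now release and withdraw.

>>> {"op": "jog_arm", "data": {
  "plan": [0,0,0.0005,0,0,0,0,0,0.0005,0,0,0,0,0,0.0005,0,0,0,0,0,0.0005,0,0,0,0,0,0.005,0,0,0,0,0,0.02,0,0,0,0,0,0.06,0,0,0,0,0,0.1,0,0,0,0,0,0.14,0,0,0,-0.04,-0.02,0.16,0,0,0,-0.08,-0.04,0.18,0,0,0,-0.12,-0.06,0.18,0,0,0,-0.16,-0.08,0.18,0,0,0,-0.2,-0.1,0.18,0,0,0,-0.24,-0.12,0.18,0,0,0,-0.26,-0.13,0.18,0,0,0,-0.26,-0.13,0.18,0,0,0],
  "claw": 0.046
}}

```text
clock: 13.95
eef_pos: [344.4, -428.0, 196.8]
eef_rot: [3.14, -0.001, 0.101]
wrist_force: [-0.0, 0.7, -0.5]
finger_gap: 46.1
finger_force: 0.0
```

```bash
python3 - <<'E'
from h import *
s=manip.read_state();print(s['clock'],s['eef_pos'],s['finger_gap'])
p,D=camera('top');q,_=camera('side');q=cv2.resize(q[115:240,190:340],(420,350))
cv2.imwrite('pics/p4.png',np.hstack([q,cv2.resize(p[130:270,120:272],(380,350))])[:,:,::-1])
E
```

```text
13.95 [ 344.4269069  -428.03703788  196.78987069] 46.11533426350851
```

View pics/p4.png

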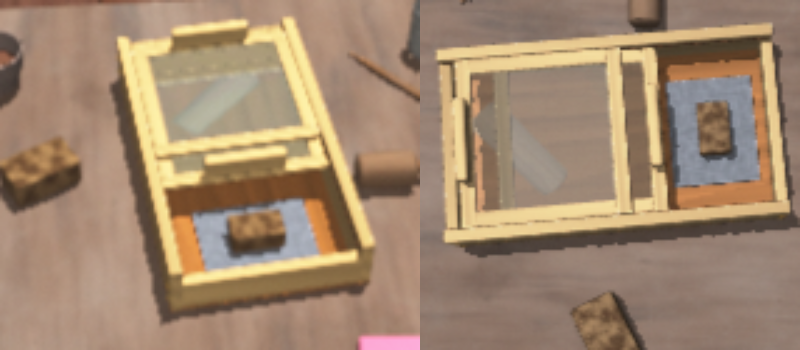

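The cork lies flat in the middle of the mat (top crop (714,127)). The right lid is open and the left lid is as it was.

```bash
python3 -c "
from cell import manip;print(manip.sign_off())"
```

```text
the job is handed in; nothing more can be done
None
```

The right lid is slid fully open to its stop and the small cork block was set down gently, flat in the middle of the felt mat; the left lid is as it was, the arm never went near the clay, and I handed the job in at about 14 s of the 48 s (no verdict shown).

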